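# Set the collet nut of a nail drill ready for a new bit

### The arm

A 6-joint arm with a two-finger parallel gripper is mounted at the origin on a cart in front of the work surface, level with it; the furniture and walls round the work are solid. World frame = base frame: x ahead of the robot, y to its left, z up, the work surface at z = 0. Lengths are in m, angles in rad, forces in N, time in s.
With the tool pointing down it reaches from about 0.325 to 0.775 m from the base axis. Payload 5.5 kg.
Tool frame: the origin (TCP) lies between the finger pads; the fingertips stand 8 mm ahead of it and the grasp point (between the pads) lies 11 mm behind it (tcp_to_tips is the distance from the TCP to the fingertips, in m); z points along the fingers, y is the line along which they close (so a half turn about z gives the same grasp; the last joint's range is limited). The gripper opens to 88 mm and grips with 3 to 60 N. Pads are 20 mm wide; open, the fingers measure 115 mm over their backs; the gripper's body (75 mm by 178 mm) begins 61 mm behind the grasp point.
Start: joints at [-1.307, 0.091, 1.231, -0, 1.82, -0.057], TCP at [0.189, -0.569, 0.231] pointing down, gripper open.
Joint ranges: [-2.87, 2.87], [-0.86, 2.18], [0.17, 2.46], [-1.51, 4.65], [0.06, 2.69], [-2.65, 2.65]. Speed limits (rad/s): [2.57, 2.57, 3.01, 3.14, 3.14, 3.14].

### API

Orientations are given as a unit quaternion [w, x, y, z].
In Python, from bench import * gives the robot as it stands. Calls block until the motion is done:
- move_to(position, orientation): joint-space move of the TCP to a pose.
- move_l(position, speed=0.15, orientation=None): straight line of the TCP; orientation=None keeps the orientation; speed is the mean speed in m/s.
- movej(angles): joint-space move.
- gripper_open() and close(): open the fingers fully, or close them until they stop; the grip force is fixed at half the most.
- hold(seconds).
- inverse_kinematics(position, orientation): joint angles nearest the present ones, or None.
- state(): the state.
- get_image(name): name is "scene" or "top"; returns a dict with "frame" (420x560x3 uint8, blue, green, red), "depth" (420x560 float32, m along the optical axis (not along the pixel's ray), 0 where there is no reading), "camera_matrix" (3x3 intrinsics, pixels), "view" (4x4, takes a point from world to camera coordinates). Camera axes: x right, y up, looking along -z (the intrinsics and any distortion apply to the point x, -y, -z); pixel columns grow to the right and rows downward; lengths in m; the calibration is good to about 2 mm. A picture is of the moment at which its call begins.
A pose or a line that the arm cannot do raises IKError and nothing moves.
- job_done(): hands the job in; it is judged then, once.
The state is a dict: "time": time; "joint_pos": joint angles; "dq": joint speeds; "joint_torque": joint torques, N m; "ee_pos": TCP position; "ee_rot": TCP orientation; "ft_force": force on the tool from outside, world axes, zero at the start; "moment": the same for the moment, N m; "finger_gap": finger opening in m; "finger_force": force on a finger pad.
Only numpy, scipy, OpenCV 4.12 (cv2) and the standard library are available. Lean on these libraries where they do the work, as an engineer would, in place of code of your own. Each camera call takes 0.05 s, during which the arm holds its last target. There are 200 camera calls.

### The job

Get the nail drill ready for a fresh bit. If it is switched on (red-tipped toggle thrown back, to the green dot), throw the toggle forward to off before you touch the nut. Then screw the knurled nut on the nose of the upright handpiece down, clockwise seen from above, until it bottoms out, back it off a quarter turn so that a bit can slip in, and finish with the nut still gripped there for me; do not shove the other things about.

Things in the scene. Friction and masses are not known exactly. Their poses are not given: they have to be found in the camera images.
- nail_drill: Nail drill, fixed to the desk: pearl-white box 115 x 130 x 58 mm (x, y, z) with a dark top and a dial (not used, up to 73 mm high); in a holder cup at its -y side the rose-gold handpiece stands nose up. Origin: centre of the box's underside, on the desk; x to the box's back, y to its left side, z up. The handpiece axis is vertical at (-10, -105) mm.
- handpiece_neck (a point): Top of the handpiece's neck, on its axis, 116.5 mm above the desk, under the nut. The neck is 18 mm thick and 15 mm long, below it the handpiece widens to 26 mm at 88 mm above the desk; the holder cup is 41 mm wide, 53 mm high. Above the nut a brass collet 9 mm thick stands out to 140.5 mm above the desk.
- collet_nut: Knurled steel collet nut, a cylinder 20 mm across and 13.5 mm tall with a bevelled top to 16 mm, round the handpiece axis. Origin: centre of its lower face, 117 mm above the desk when the nut is home. It can only follow its thread: right-hand, 2 mm a turn, turning stiffly with about 0.04 N m, and stays where it is left. It can be gripped from above at any angle.
- nut_grip (a point): Point on the nut's axis at half the height of its knurling, 7.5 mm above the lower face: where to grip it.
- nut_mark (a point): Red index mark on the nut's rim, 10 mm from the axis. With the nut home it is above the red mark on the handpiece neck, on the drill's -x side; it goes round with the nut.
- nut_turn (a joint): Turn of the nut in rad: 0 = bottomed out (a hard stop), growing as the nut is unscrewed (anticlockwise from above); pi/2 = backed off a quarter turn. It starts 2.5 to 5.5 from home.
- power_switch (a joint): On/off toggle on the box top, rad: -0.45 = off (thrown to the drill's -x, the front, at the white dot), +0.45 = on (thrown to the drill's +x, the back, at the green dot). Snap action: from past the middle it throws itself to that end and rests there; pushing it over takes 1 to 2 N at the tip.
- switch_pivot (a point): Pivot of the toggle, fixed to the box, 59 mm above the desk, 1 mm above the box top. The toggle is a round bat 30 mm long from here, about 9 mm thick, with a red tip; it swings in the drill's x-z plane. The bushing round the pivot is 17 mm across and rises 4 mm.
- switch_tip (a point): Tip of the toggle, 30 mm from the pivot; 13 mm in front of or behind it when thrown.
- jar_copper: Bystander, loose: round clear screw jar of copper glitter, 39 mm wide, 19 mm tall. Origin: centre of its underside.
- jar_green: Bystander, loose: round clear screw jar of green glitter, 38 mm wide, 18 mm tall. Origin: centre of its underside.
- jar_tall: Bystander, loose: tall clear jar of plum glitter, 39 mm wide, 43 mm tall. Origin: centre of its underside.
- polish_3: Bystander, loose: dark blue nail polish bottle with black cap, 30 x 30 x 72 mm, standing. Origin: centre of its underside.
- polish_5: Bystander, loose: cream nail polish bottle with gold cap, 30 x 30 x 69 mm, standing. Origin: centre of its underside.
- buffer_pink: Bystander, loose: pink round-ended buffing block, 34 x 98 x 23 mm, lying flat. Origin: centre of its underside.
- file_block: Bystander, loose: long four-sided nail file block, 27 x 212 x 18 mm, teal and pink, lying flat. Origin: centre of its underside.
- separator_teal_1: Bystander, loose: teal foam toe separator, 50 x 86 x 12 mm, lying flat. Origin: centre of its underside.

How it is judged:
By the outcome, as a careful person would: the job done as asked, in the order asked, and still so for the second after the job is handed in, while the arm keeps its last pose, push and grip.
It also fails if it takes over 61 s, if anything falls off the work surface, if the arm or the gripper's body presses on something with over 40 N, if the wrist force passes 120 N, or if a joint passes its speed limit or range.

## Working session

There is one attempt and no reset: what is moved stays moved. The work goes in short steps, each a Python script; the robot and the scene stay as the last script left them, time stands still between calls to the robot, and variables do not carry over. Pictures are saved under pics/ and viewed, at most 10 in all, crops included, and the job is handed in when it is done.

```bash
mkdir -p pics; ls; python3 - <<'E'
from bench import *
import cv2,numpy as np
for n in("scene","top"):
    r=get_image(n); cv2.imwrite(f"pics/{n}0.png",r["frame"]); np.savez(f"{n}0.npz",**r)
    print(n,r["camera_matrix"].tolist(),np.round(r["view"],4).tolist(),r.keys())
print(state())
E
```

```text
pics
scene [[504.55443106131077, 0.0, 280.17227007703997], [0.0, 504.55443106131077, 209.51235501321509], [0.0, 0.0, 1.0]] [[-0.6903, -0.7233, 0.0188, 0.261], [0.5324, -0.4902, 0.6901, -0.4434], [-0.4899, 0.4864, 0.7235, -0.8206], [0.0, 0.0, 0.0, 1.0]] dict_keys(['frame', 'depth', 'camera_matrix', 'view'])
top [[503.0073501519086, 0.0, 290.40364304727944], [0.0, 503.0073501519086, 200.76821538052258], [0.0, 0.0, 1.0]] [[0.0221, -0.9995, -0.0209, -0.1369], [0.9942, 0.0198, 0.1059, -0.543], [-0.1054, -0.0231, 0.9942, -1.3014], [0.0, 0.0, 0.0, 1.0]] dict_keys(['frame', 'depth', 'camera_matrix', 'view'])
{'time': 0.1, 'joint_pos': array([-1.30668793e+00,  9.17978915e-02,  1.23172862e+00,  6.49756393e-06,
        1.81978512e+00, -5.67032864e-02]), 'dq': array([-0.00195592,  0.0002552 , -0.00261927,  0.00036224, -0.00043429,
       -0.0012957 ]), 'joint_torque': array([ 4.24420854e-03, -4.47859061e+01, -4.07569206e+01,  7.01969722e-02,
        2.84556934e-02, -1.07390672e-04]), 'ee_pos': array([ 0.18913883, -0.56915976,  0.22963216]), 'ee_rot': array([-8.55200596e-04,  9.87162052e-01,  1.59719582e-01, -8.58394868e-05]), 'ft_force': array([0.54250096, 0.25585118, 0.3786358 ]), 'moment': array([ 0.00074465, -0.03468665,  0.00139525]), 'finger_force': 0.0, 'finger_gap': 0.08761060316759339}
```

View pics/scene0.png

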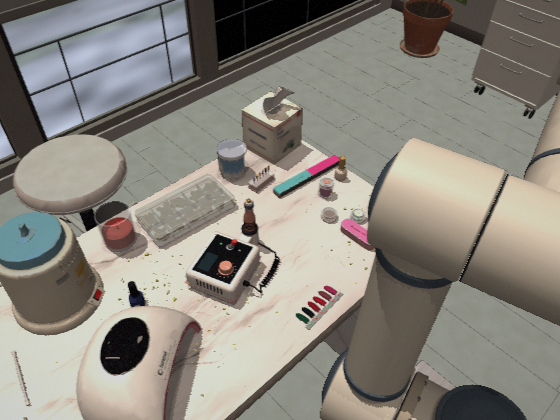

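View pics/top0.png

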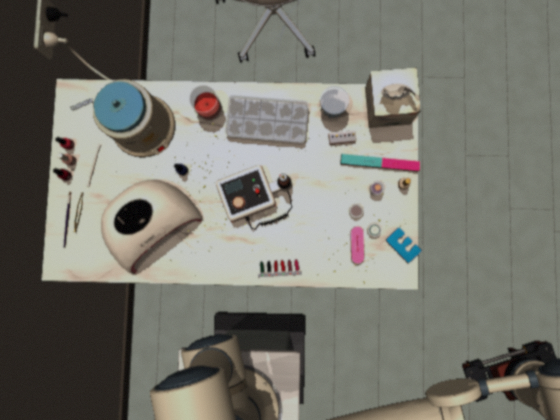

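The scene view shows the handpiece near (249,205) and the red toggle tip near (233,242). The top view shows the nut near (284,181) and the box centred near (247,193). I'll enlarge both.

```bash
cat > h.py <<'E'
import numpy as np,cv2
def load(n): return dict(np.load(n))
def proj(r,P):
    p=r["view"]@np.append(P,1); q=r["camera_matrix"]@np.array([p[0],-p[1],-p[2]]); return q[:2]/q[2]
def ray(r,uv):
    d=np.linalg.solve(r["camera_matrix"],[uv[0],uv[1],1.])*[1,-1,-1]
    R=r["view"][:3,:3]; return -R.T@r["view"][:3,3], R.T@d
def onz(r,uv,z):
    o,d=ray(r,uv); return o+d*(z-o[2])/d[2]
def tri(r1,u1,r2,u2):
    A=[];b=[]
    for r,u in((r1,u1),(r2,u2)):
        o,d=ray(r,u); d=d/np.linalg.norm(d); M=np.eye(3)-np.outer(d,d); A.append(M); b.append(M@o)
    return np.linalg.lstsq(np.vstack(A),np.hstack(b),rcond=None)[0]
def dpt(r,u,v):
    o,d=ray(r,(u,v)); return o+d*r["depth"][v,u]
E
python3 - <<'E'
from h import *
s,t=load("scene0.npz"),load("top0.npz")
a=cv2.resize(s["frame"][190:310,180:290],None,fx=4,fy=4,interpolation=2)[:480,:400]
b=cv2.resize(t["frame"][155:235,210:300],None,fx=4,fy=4,interpolation=2)
b=np.vstack([b,np.zeros((160,360,3),np.uint8)])
cv2.imwrite("pics/c0.png",np.hstack([a,b]))
# top-face points by depth in the top camera
H,W=t["depth"].shape
P=np.array([[dpt(t,u,v) for u in range(205,305)] for v in range(150,240)])
z=P[...,2]; m=((z>0.05)&(z<0.064)).astype(np.uint8)
n,l,st,c=cv2.connectedComponentsWithStats(m); k=1+st[1:,4].argmax()
xy=P[l==k][:,:2].astype(np.float32); print(st[k],cv2.minAreaRect(xy*1000))
hi=P[z>0.1]; print(hi.round(3)[:30])
E
```

```text
[  11   15   59   56 1936] ((562.9482421875, -7.339408874511719), (114.64454650878906, 128.75457763671875), 22.439468383789062)
[[ 0.406 -0.156  1.348]
 [ 0.406 -0.156  1.348]
 [ 0.406 -0.156  1.348]
 [ 0.406 -0.156  1.348]
 [ 0.406 -0.156  1.348]
 [ 0.603 -0.103  0.13 ]
 [ 0.603 -0.106  0.129]
 [ 0.602 -0.108  0.136]
 [ 0.603 -0.111  0.131]
 [ 0.603 -0.113  0.131]
 [ 0.406 -0.156  1.348]
 [ 0.6   -0.101  0.131]
 [ 0.6   -0.103  0.134]
 [ 0.599 -0.106  0.138]
 [ 0.6   -0.108  0.134]
 [ 0.6   -0.111  0.134]
 [ 0.6   -0.113  0.134]
 [ 0.598 -0.098  0.127]
 [ 0.598 -0.101  0.13 ]
 [ 0.597 -0.104  0.135]
 [ 0.597 -0.106  0.136]
 [ 0.597 -0.109  0.139]
 [ 0.597 -0.111  0.139]
 [ 0.597 -0.113  0.134]
 [ 0.598 -0.116  0.13 ]
 [ 0.595 -0.099  0.13 ]
 [ 0.594 -0.101  0.139]
 [ 0.594 -0.104  0.136]
 [ 0.594 -0.106  0.141]
 [ 0.594 -0.109  0.141]]
```

View pics/c0.png

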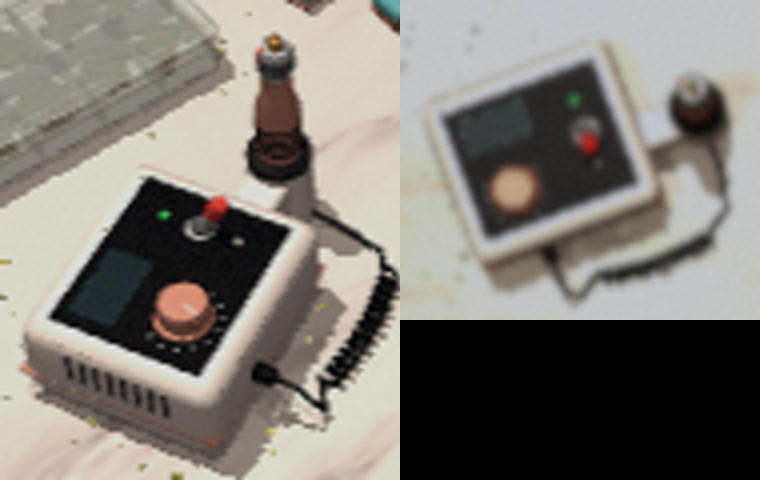

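The toggle appears to lean toward the white dot (scene crop: tip at (217,207), right of the bushing at (198,230)), so it's off. I'll check that by triangulation, and measure the nut mark and the wrist range.

```bash
cat >> h.py <<'E'
def red(r,x0,x1,y0,y1):
    f=r["frame"][y0:y1,x0:x1].astype(int); w=np.clip(f[...,2]-np.maximum(f[...,0],f[...,1])-60,0,None)
    ys,xs=np.mgrid[y0:y1,x0:x1]; return np.array([(w*xs).sum(),(w*ys).sum()])/max(w.sum(),1),int((w>0).sum())
def quat(phi): return [0,np.cos(phi/2),np.sin(phi/2),0]
E
python3 - <<'E'
from h import *
from bench import *
s,t=load("scene0.npz"),load("top0.npz")
th=np.radians(22.44); O=np.array([.563,-.0073]); R=np.array([[np.cos(th),-np.sin(th)],[np.sin(th),np.cos(th)]])
ax=O+R@[-.010,-.105]; print("axis",ax)
a,na=red(s,225,242,233,252); b,nb=red(t,250,266,183,197)
p=tri(s,a,t,b); print("tip",a,na,b,nb,p,"drill",R.T@(p[:2]-O))
for n,uv in(("green",(253.3,180)),("white",(259.5,196.2))): print(n,R.T@(onz(t,uv,.058)[:2]-O))
for r,w,uv in((s,(240,258,198,212),None),(t,(274,288,168,182),None)):
    m,n=red(r,*w); P=onz(r,m,.131) if n else None; print("mark",m,n,P, None if P is None else np.degrees(np.arctan2(*(P[:2]-ax)[::-1])), "axis px",proj(r,[*ax,.131]))
c=t["frame"][168:190,272:292]
for zc in (.1405,.12): print(proj(s,[*ax,zc]),proj(t,[*ax,zc]))
for d in range(-180,181,30):
    q=inverse_kinematics([*ax,.1145],quat(np.radians(d))); print(d,None if q is None else np.round(q,2))
A=cv2.resize(s["frame"][190:222,234:266],(380,380),interpolation=0);B=cv2.resize(t["frame"][165:197,268:300],(380,380),interpolation=0)
cv2.imwrite("pics/c1.png",np.hstack([A,B]))
E
```

```text
axis [ 0.59383735 -0.10816653]
tip [233.76666667 240.99268293] 26 [256.81098546 190.36833603] 17 [ 0.56454631 -0.04096215  0.08234098] drill [-0.01142015 -0.0317035 ]
green [ 0.02121731 -0.03183513]
white [-0.02421786 -0.03181914]
mark [244.33333333 202.66666667] 2 [ 0.59728198 -0.10097166  0.131     ] 64.41667310076708 axis px [247.97117495 201.87964476]
mark [0. 0.] 0 None None axis px [282.90201844 176.60354379]
[247.84768303 198.71718945] [282.76231059 176.00259245]
[248.11219717 205.49102669] [283.06113147 177.28796621]
-180 [-0.24  0.11  1.42 -0.    1.62 -1.81]
-150 [-0.24  0.11  1.42 -0.    1.62 -2.33]
-120 None
-90 None
-60 [-0.24  0.11  1.42 -0.    1.62  2.38]
-30 [-0.24  0.11  1.42 -0.    1.62  1.86]
0 [-0.24  0.11  1.42 -0.    1.62  1.33]
30 [-0.24  0.11  1.42 -0.    1.62  0.81]
60 [-0.24  0.11  1.42 -0.    1.62  0.29]
90 [-0.24  0.11  1.42 -0.    1.62 -0.24]
120 [-0.24  0.11  1.42 -0.    1.62 -0.76]
150 [-0.24  0.11  1.42 -0.    1.62 -1.28]
180 [-0.24  0.11  1.42 -0.    1.62 -1.81]
```

View pics/c1.png

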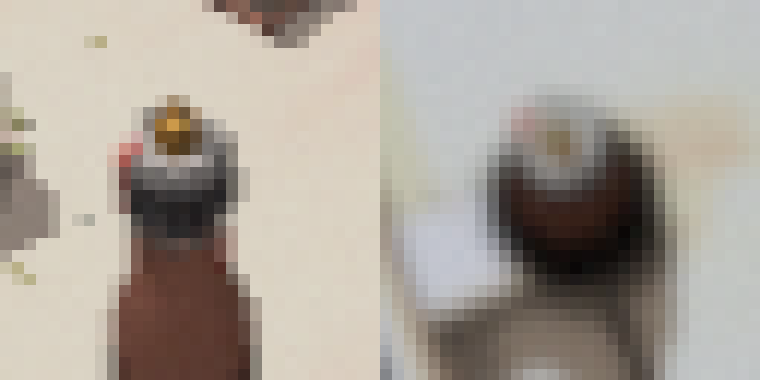

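The toggle tip is about 10 mm in front of the midpoint between the dots, so the switch is already off and I'll leave it alone. The nut mark, at scene (244.5,203.5) and top (280.4,175.3), points to about 60° in world. That puts the nut about 3.8 rad from home, so one grip covers the whole turn.

```bash
python3 - <<'E'
from h import *
from bench import *
ax=[.5938,-.1082]; q=quat(np.radians(195))
move_to([*ax,.20],q); s=state(); print(s["time"],s["joint_pos"].round(2),s["ft_force"].round(1))
move_l([*ax,.1147],.08); s=state(); print(s["time"],s["ee_pos"],s["ft_force"].round(1))
close(); s=state(); print(s["time"],s["ee_pos"],s["finger_gap"],s["finger_force"],s["ft_force"].round(1),s["moment"].round(3))
cv2.imwrite("pics/g.png",cv2.resize(get_image("scene")["frame"][150:270,190:310],(600,600)))
E
```

```text
2.3 [-0.24  0.1   1.28 -0.    1.77 -2.07] [ 0.4  0.2 -0.9]
3.5167 [ 0.59419874 -0.10828675  0.11558004] [0.7 0.  1. ]
4.5833 [ 0.5938335  -0.10839802  0.1146959 ] 0.01899388306691226 29.999882876873016 [ 0.4 -0.3  0.6] [-0.063 -0.19   0.012]
```

View pics/g.png

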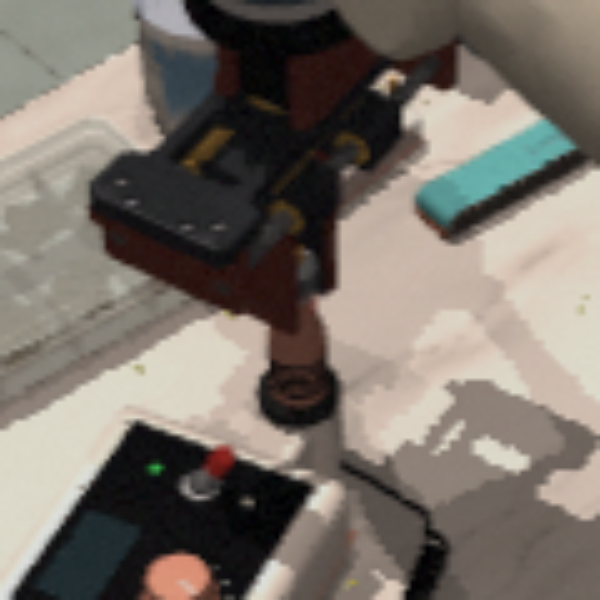

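The gripper is on the nut and the toggle still leans to the white dot. Next I'll turn the nut along its helix and watch the moment.

```bash
cat >> h.py <<'E'
AX=[.5938,-.1082]; F0=np.radians(195); Z0=.1147
def turn(phi):
    from bench import inverse_kinematics,movej,state
    q=inverse_kinematics([*AX,Z0+(phi-F0)*.002/(2*np.pi)],quat(phi)); movej(q); s=state()
    R=s["ee_rot"]; a=2*np.arctan2(R[2],R[1]); e=np.degrees((a-phi+np.pi)%(2*np.pi)-np.pi)
    print(round(s["time"],2),round(np.degrees(F0-phi),1),"q6",round(s["joint_pos"][5],3),"lag",round(e,2),"M",s["moment"].round(3),"F",s["ft_force"].round(1),"gap",round(s["finger_gap"]*1e3,2),"t6",round(s["joint_torque"][5],3))
    return s
E
python3 - <<'E'
from h import *
m0=None
for d in (20,60,110,150,180,190):
    s=turn(F0-np.radians(d))
    if abs(s["moment"][2])>.15: break
E
```

```text
5.06 20.0 q6 -1.724 lag 0.17 M [-0.57  -0.4   -0.081] F [ 0.  -4.2 -1.2] gap 19.04 t6 0.23
5.77 60.0 q6 -1.024 lag 0.05 M [-1.13  -0.11  -0.041] F [-0.5 -5.9 -0.4] gap 19.15 t6 0.019
6.61 110.0 q6 -0.152 lag 0.03 M [-1.339  0.795 -0.002] F [-4.9 -7.4  1.4] gap 19.08 t6 0.009
7.32 150.0 q6 0.547 lag 0.04 M [-1.106  1.477 -0.008] F [-9.7 -6.9  3.6] gap 19.19 t6 0.013
7.88 180.0 q6 1.07 lag 0.06 M [-0.741  1.754 -0.022] F [-11.   -5.5   4. ] gap 19.42 t6 0.04
8.18 190.0 q6 1.245 lag 0.05 M [-0.594  1.829  0.022] F [-10.7  -3.2   3.9] gap 19.09 t6 0.208
```

```bash
python3 - <<'E'
from h import *
from bench import hold
import bench
hold(.3); print(state()["joint_torque"][5] if 0 else bench.state()["joint_torque"][5], bench.state()["moment"][2])
for d in np.arange(193,221,3):
    s=turn(F0-np.radians(d)); hold(.15); s=bench.state(); t=s["joint_torque"][5]; print("   settled",round(t,3),s["moment"].round(3))
    if abs(t)>.13 or abs(s["moment"][2])>.13: break
E
```

```text
-0.04546747310087085 -0.04167932063814759
8.72 193.0 q6 1.297 lag 0.06 M [-0.611  1.765 -0.059] F [-11.7  -3.4   4.9] gap 19.19 t6 0.072
   settled -0.045 [-0.577  1.807  0.03 ]
9.12 196.0 q6 1.35 lag 0.07 M [-0.556  1.785 -0.051] F [-11.7  -4.1   4.2] gap 19.1 t6 0.071
   settled -0.045 [-0.54   1.875 -0.071]
9.53 199.0 q6 1.402 lag 0.08 M [-0.535  1.842 -0.031] F [-10.5  -3.9   4.1] gap 19.4 t6 0.071
   settled -0.046 [-0.543  1.808 -0.008]
9.93 202.0 q6 1.454 lag 0.08 M [-0.483  1.848 -0.032] F [-11.4  -3.    4.1] gap 18.83 t6 0.07
   settled -0.046 [-0.45   1.857 -0.04 ]
10.32 205.0 q6 1.507 lag 0.08 M [-0.422  1.845 -0.065] F [-11.   -2.4   4.6] gap 18.9 t6 0.07
   settled -0.047 [-0.399  1.798 -0.003]
10.72 208.0 q6 1.559 lag 0.08 M [-0.388  1.81  -0.051] F [-11.5  -2.9   3.8] gap 19.07 t6 0.069
   settled -0.047 [-0.375  1.765 -0.034]
11.12 211.0 q6 1.611 lag 0.09 M [-0.323  1.838 -0.053] F [-11.2  -1.9   4.2] gap 19.11 t6 0.069
   settled -0.048 [-0.321  1.852 -0.004]
11.53 214.0 q6 1.664 lag 0.09 M [-0.341  1.79  -0.033] F [-10.8  -1.3   4.6] gap 19.27 t6 0.068
   settled -0.048 [-0.268  1.778 -0.021]
11.93 217.0 q6 1.716 lag 0.1 M [-0.273  1.793 -0.052] F [-10.9  -1.4   4.1] gap 19.02 t6 0.074
   settled -0.044 [-0.265  1.747 -0.007]
12.32 220.0 q6 1.768 lag 0.1 M [-0.292  1.557 -0.062] F [-9.6 -2.4  3.8] gap 19.21 t6 0.127
   settled 0.011 [-0.336  1.505  0.013]
```

```bash
python3 - <<'E'
from h import *
from bench import hold
import bench
for d in np.arange(222,240,2):
    s=turn(F0-np.radians(d)); hold(.15); s=bench.state(); t=s["joint_torque"][5]; print("   settled",round(t,3),s["moment"].round(3),s["ft_force"].round(1))
    if abs(t)>.16: break
E
```

```text
12.72 222.0 q6 1.803 lag 0.13 M [-0.277  1.481  0.317] F [-8.8 -2.3  3.2] gap 19.13 t6 0.36
   settled 0.281 [-0.347  1.497  0.266] [-9.2 -1.8  3.7]
```

Joint 6 torque jumped at 220–222°, against a predicted 217.5°, so that's the hard stop, with contact at about 219.6°. Now I'll back off 90°.

```bash
python3 - <<'E'
from h import *
from bench import *
for d in (215,180,150,135,129): turn(F0-np.radians(d))
hold(.5); s=state(); print(s["time"],s["joint_torque"][5],s["ft_force"].round(1),s["finger_force"],s["finger_gap"])
cv2.imwrite("pics/f.png",np.hstack([cv2.resize(get_image(n)["frame"][y:y+90,x:x+90],(400,400),interpolation=2) for n,x,y in(("scene",205,165),("top",240,140))]))
E
```

```text
13.12 215.0 q6 1.68 lag 0.15 M [-0.337  1.516  0.02 ] F [-10.2  -3.3   3.1] gap 18.86 t6 -0.249
13.76 180.0 q6 1.07 lag 0.1 M [-0.737  1.505  0.038] F [-9.  -4.8  3.6] gap 19.08 t6 -0.03
14.32 150.0 q6 0.546 lag 0.08 M [-0.987  1.232  0.023] F [-7.4 -4.6  1.5] gap 18.98 t6 -0.043
14.68 135.0 q6 0.284 lag 0.09 M [-0.958  1.072  0.006] F [-6.4 -6.2  2.6] gap 19.14 t6 -0.154
14.93 129.0 q6 0.179 lag 0.09 M [-1.085  1.024  0.058] F [-7.  -7.2  2. ] gap 19.0 t6 -0.198
15.4333 0.04278811742551625 [-6.3 -6.4  2.2] 30.000320076942444 0.019106010577326263
```

View pics/f.png

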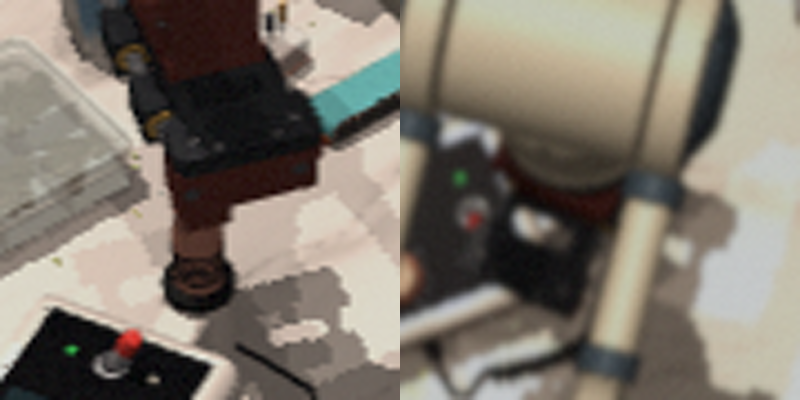

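The nut is still gripped and settled, and the toggle still leans to the white dot (tip at about (130,345) in the left panel). The stop angle agreed with the visual estimate, so slip at the stop is at most about 2°. Handing in.

```bash
python3 -c "
from bench import *
print(job_done())"
```

```text
the job is handed in; nothing more can be done
None
```

The drill was already switched off, so I left the toggle alone; I screwed the nut down to its hard stop, backed it off about a quarter turn (by wrist angle, as the gripper hid the index mark), and left it gripped there, handing in at about 15.5 s.

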